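# Load the gravel sample under the stereo microscope

### The arm

A 6-joint arm with a two-finger parallel gripper is mounted at the origin on the work surface. World frame = base frame: x ahead of the robot, y to its left, z up, the work surface at z = 0. Lengths are in m, angles in rad, forces in N, time in s.
With the tool pointing down it reaches from about 0.35 to 0.95 m from the base axis. Payload 17.4 kg.
Tool frame: the origin (TCP) lies at the very end of the fingers, on their centre line; the grasp point (between the pads) lies 19 mm behind it; x points along the fingers, z is the direction in which the jaws open and shut, and the axes are right-handed (so a half turn about x gives the same grasp; the last joint's range is limited). The gripper opens to 93 mm and grips with 3 to 60 N. Pads are 15 mm wide; open, the fingers measure 128 mm over their backs; the gripper's body (75 mm by 188 mm) begins 65 mm behind the grasp point.
Start: joints at [-1.164, 0.116, 1.442, -0, 1.584, -0.038], TCP at [0.29, -0.609, 0.219] pointing down, gripper open.
Joint ranges: [-2.83, 2.83], [-0.83, 2.19], [0.07, 2.5], [-1.14, 4.28], [0.01, 3], [-2.97, 2.97]. Speed limits (rad/s): [1.89, 1.89, 2.22, 3.14, 3.14, 3.14].

### API

Orientations are given as a unit quaternion [x, y, z, w].
In Python, from station import robot, planner, cams, current_clock, current_joint_positions, current_dq, current_tau, current_position, current_tool_rot, current_ft_force, current_moment, current_gripper_width gives the robot as it stands. Calls block until the motion is done:
- robot.move_ptp(position, orientation): joint-space move of the TCP to a pose.
- robot.move_l(position, rot=None, v=0.15, stop_force=None): straight line of the TCP; rot=None keeps the orientation; v is the mean speed in m/s. With stop_force (N) it stops when the force on the tool has changed by that much, and returns True; else False.
- robot.movej(angles): joint-space move.
- robot.set_gripper(opening, grip_force=None): opening from 0.0 (shut) to 1.0 (fully open); grip_force is the grip in N (None keeps the last); returns when the fingers have stopped.
- robot.wait(seconds).
- planner.inverse_kinematics(position, orientation): joint angles nearest the present ones, or None.
- cams.camera(name): name is "side" or "top"; returns a dict with "pixels" (480x640x3 uint8, red, green, blue), "depth" (480x640 float32, m along the optical axis (not along the pixel's ray), 0 where there is no reading), "intrinsics" (3x3 intrinsics, pixels), "cam_to_world" (4x4, takes a point from camera to world coordinates). Camera axes: x right, y down, z forward; pixel columns grow to the right and rows downward; lengths in m; the calibration is good to about 2 mm. A picture is of the moment at which its call begins.
A pose or a line that the arm cannot do raises robot.MotionError and nothing moves.
- robot.sign_off(): hands the job in, once; it reports no verdict.
Readings, each from a call of its own:
- current_clock(): time.
- current_joint_positions(): joint angles.
- current_dq(): joint speeds.
- current_tau(): joint torques, N m.
- current_position(): TCP position.
- current_tool_rot(): TCP orientation.
- current_ft_force(): force on the tool from outside, world axes, zero at the start.
- current_moment(): the same for the moment, N m.
- current_gripper_width(): opening from 0.0 (shut) to 1.0 (fully open).
Only numpy, scipy, OpenCV 4.12 (cv2) and the standard library are available. Lean on these libraries where they do the work, as an engineer would, in place of code of your own. Each camera call takes 0.05 s, during which the arm holds its last target.

### The job

Lift the loose lid off each of the two sample tins and pour all their gravel stones into the specimen tray on the microscope's gliding stage, picking up any that miss; lay both lids and stand both empty tins upright on the floor of the grey wash-up tray. Once every stone is in the specimen tray, slide the stage fully home under the microscope by its handle, and then press the ring light's button to switch it on. Do not bump the microscope head, and leave the brush, dust cap, bottle and blower where they are.

Things in the scene. Friction and masses are not known exactly. Their poses are not given: they have to be found in the camera images.
- tin_a: One of two alike aluminium sample tins: open round cup, 75 mm high, outside diameter 55 mm at the foot widening to 60 mm at the rim, wall 3 mm, floor 3 mm thick, 90 g. Starts upright on the bench, closed by its loose lid, holding one to four stones; smooth inside, they slide out once it is tipped some 25 degrees past level. Origin: centre of its underside; z points up through the mouth.
- tin_b: The other sample tin, same as tin_a.
- lid_a: Loose aluminium lid that starts on tin_a and just lies there (about 40 g): flat disc 66 mm across and 3 mm thick with a 45 mm wide, 5 mm deep locating step below it, and on top a black knob, 18 mm in diameter, from 8 to 26 mm above the origin. Origin: centre of the underside of the 66 mm disc, which rests on the tin's rim 75 mm above the tin's origin; z points up to the knob.
- lid_b: Loose lid that starts on tin_b, same as lid_a.
- specimen_tray (a point): Centre of the inner floor of the specimen tray: a white open tray, inside 128 mm (x) by 148 mm (y), walls 4 mm thick and 30 mm high above this floor, fixed on the gliding stage of the stereo microscope, so it travels with it. This floor is about 46 mm above the bench. Axes: z up, +y is the way the stage slides to go under the objective.
- stage_handle (a point): Grip point of the stage's black upright handle knob (18 mm in diameter, standing free; its top is 15 mm above this point and it is clear for 30 mm below). It is on the stage 112 mm in front (-y) of the tray centre.
- stage (a joint): Travel of the gliding stage along its rails, metres: near 0 (0 to 0.02) pulled out at the start, 0.22 fully home against the stop, tray centred under the objective. Stiff slide: about 2 N to move, stays where it is left. The direction of travel is the +y axis of specimen_tray and of scope_base.
- scope_base: White foot of the stereo microscope with the stage's bed and rails, fixed to the bench. Origin: on the bench straight below the objective; +y is the way the stage slides home; the pillar stands 135 mm behind the objective along +x.
- wash_tray_in (a point): Centre of the inner floor of the grey wash-up tray, fixed on the bench to the robot's right: inside 192 mm (x) by 262 mm (y), walls 4 mm thick, rim 34 mm above the bench (about 30 mm above this floor). Axes along its sides.
- light_switch (a joint): Ring-light push button, travel in metres: 0 up, 0.006 fully pressed (about 5 N); springs back when let go.
- light_switch_top (a point): Centre of the top of that button: white round button, 28 mm in diameter, upright-facing on the grey ring-light controller (box 100 by 70 mm, 38 mm high, fixed on the bench in front of the microscope on the robot's left). z points up.
- brush: Bystander: a brush 150 mm long lying on the bench between the tins. Leave alone.
- dust_cap: Bystander: round grey dust cap, 62 mm across, 13 mm high, lying on the bench. Origin under its centre. Leave alone.
- reagent: Bystander: amber glass bottle, 52 mm in diameter, 115 mm high, upright. Origin under its centre. Leave alone.
- blower: Bystander: dull red rubber air blower, 56 mm in diameter, 105 mm high, upright. Origin under its centre. Leave alone.
- stone_0: A gravel stone, faceted, about 14 mm by 14 mm (19 mm over the corners) and 12.5 mm thick, 12 g; starts in tin_a if present. Origin at its centre.
- stone_1: A gravel stone, faceted, about 14 mm by 14 mm (19 mm over the corners) and 12.5 mm thick, 12 g; starts in tin_a if present. Origin at its centre.
- stone_2: A gravel stone, faceted, about 14 mm by 14 mm (19 mm over the corners) and 12.5 mm thick, 12 g; starts in tin_a if present. Origin at its centre.
- stone_3: A gravel stone, faceted, about 14 mm by 14 mm (19 mm over the corners) and 12.5 mm thick, 12 g; starts in tin_a if present. Origin at its centre.
- stone_4: A gravel stone, faceted, about 14 mm by 14 mm (19 mm over the corners) and 12.5 mm thick, 12 g; starts in tin_b if present. Origin at its centre.
- stone_5: A gravel stone, faceted, about 14 mm by 14 mm (19 mm over the corners) and 12.5 mm thick, 12 g; starts in tin_b if present. Origin at its centre.
- stone_6: A gravel stone, faceted, about 14 mm by 14 mm (19 mm over the corners) and 12.5 mm thick, 12 g; starts in tin_b if present. Origin at its centre.
- stone_7: A gravel stone, faceted, about 14 mm by 14 mm (19 mm over the corners) and 12.5 mm thick, 12 g; starts in tin_b if present. Origin at its centre.
- scope_head: The microscope's head, pillar and camera, fixed; origin and axes as scope_base. It hangs over its origin: objective underside 128 mm above the bench, ring light (84 mm in diameter) from 138 mm, head and camera up to 415 mm; eyepieces lean towards -x, out to 115 mm from the axis, above 320 mm; pillar and focus block at 105 to 165 mm along +x. Do not bump.

How it is judged:
By the outcome, as a careful person would: the job done as asked, in the order asked, and still so for the second after the job is handed in, with the robot touching nothing.
Of stone_0, stone_1, stone_2, stone_3, stone_4, stone_5, stone_6, stone_7 only 5 to 8 are there at a start; the rules pass over those that are not, and their reading is None.
At some moment in a run one of tin_a, tin_b, lid_a, lid_b may be knocked a few centimetres aside while the robot is not near it.
It also fails if it takes over 176 s, if anything falls off the work surface, if the arm or the gripper's body presses on something with over 40 N, if the wrist force passes 120 N, or if a joint passes its speed limit or range.

## Working session

There is one attempt and no reset: what is moved stays moved. The work goes in short steps, each a Python script; the robot and the scene stay as the last script left them, time stands still between calls to the robot, and variables do not carry over. Pictures are saved under pics/ and viewed, and the job is handed in when it is done.

```bash
ls -la; mkdir -p pics
python3 - <<'E'
from station import *
import cv2, numpy as np
for n in ["side","top"]:
    c=cams.camera(n); cv2.imwrite(f"pics/{n}0.png",c["pixels"][:,:,::-1])
    print(n,c["intrinsics"].round(1).tolist(),c["cam_to_world"].round(3).tolist(),(c["depth"]>0).mean())
print(current_clock(),current_position(),current_tool_rot(),current_gripper_width())
E
```

```text
total 12
drwxr-xr-x  3 agent agent 4096 Dec  6 11:06 .
drwxr-xr-x 23 root  root  4096 Dec  6 11:06 ..
drwxr-xr-x  2 agent agent 4096 Dec  6 11:06 pics
side [[530.4, 0.0, 327.0], [0.0, 530.4, 235.2], [0.0, 0.0, 1.0]] [[-0.951, -0.194, 0.242, 0.335], [-0.31, 0.618, -0.722, 0.815], [-0.009, -0.762, -0.648, 0.785], [0.0, 0.0, 0.0, 1.0]] 0.99615234375
top [[511.8, 0.0, 310.9], [0.0, 511.8, 235.5], [0.0, 0.0, 1.0]] [[0.035, -0.976, 0.215, 0.319], [-0.999, -0.034, 0.01, 0.021], [-0.003, -0.216, -0.976, 1.264], [0.0, 0.0, 0.0, 1.0]] 0.99607421875
0.1 [ 0.29032218 -0.6091803   0.21799047] [ 0.37760957  0.59826613 -0.37721848  0.59765782] 1.0018382756685948
```

View pics/top0.png

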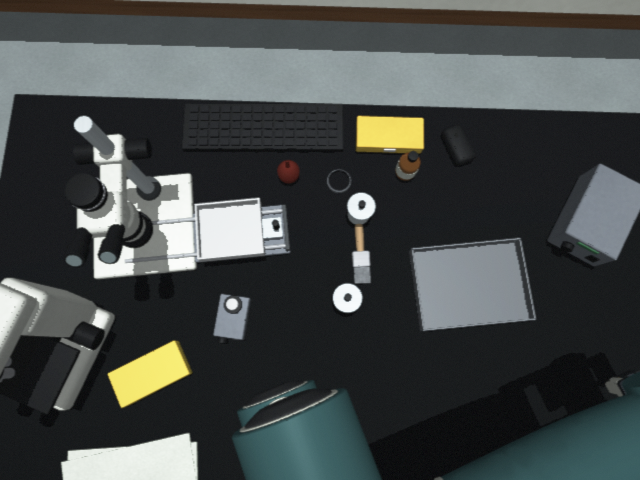

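View pics/side0.png

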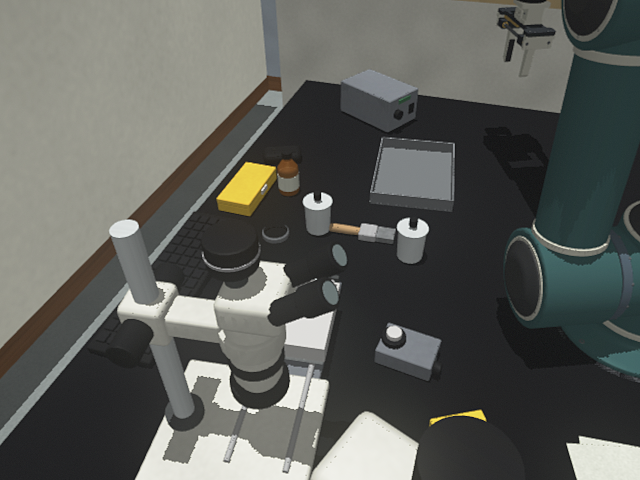

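Top view: tins with lids at about (361,208) and (347,298), the brush between them at (361,255), the specimen tray at (229,229) with its handle at (276,226), the wash tray at (473,284) and the button at (232,303). The side view shows the same, with the microscope in front. Next I'll measure.

```bash
cat > h.py <<'E'
from station import *
import numpy as np, cv2
from scipy.spatial.transform import Rotation as R
def cloud(n):
    c=cams.camera(n); K=c["intrinsics"]; T=c["cam_to_world"]; d=c["depth"]
    v,u=np.mgrid[0:480,0:640]
    p=np.stack([(u-K[0,2])/K[0,0]*d,(v-K[1,2])/K[1,1]*d,d],-1)
    P=p@T[:3,:3].T+T[:3,3]; P[d<=0]=np.nan
    return c,P
def ray(c,u,v,z):
    K=c["intrinsics"];T=c["cam_to_world"]
    d=T[:3,:3]@np.array([(u-K[0,2])/K[0,0],(v-K[1,2])/K[1,1],1]); o=T[:3,3]
    return o+d*(z-o[2])/d[2]
def blobs(mask,amin=8):
    n,l,s,ce=cv2.connectedComponentsWithStats(mask.astype(np.uint8))
    return [(tuple(ce[i].round(1)),s[i].tolist(),l==i) for i in range(1,n) if s[i][4]>=amin]
def down(yaw):
    # tool x down; jaw (tool z) along direction yaw in world xy
    x=np.array([0,0,-1.]); z=np.array([np.cos(yaw),np.sin(yaw),0]); y=np.cross(z,x)
    return R.from_matrix(np.stack([x,y,z],1)).as_quat()
def save(c,name,crop=None,s=1):
    im=c["pixels"][:,:,::-1]
    if crop: im=im[crop[1]:crop[3],crop[0]:crop[2]]
    if s!=1: im=cv2.resize(im,None,fx=s,fy=s,interpolation=cv2.INTER_CUBIC)
    cv2.imwrite("pics/"+name+".png",im)
E
python3 - <<'E'
from h import *
c,P=cloud("top"); px=c["pixels"].astype(int)
np.set_printoptions(precision=4,suppress=True)
for nm,(u,v) in dict(bench=(300,300),tinA=(361,208),tinB=(347,298),lidAedge=(352,205),tray=(229,229),hnd=(276,226),wash=(473,284),btn=(232,303),ctl=(230,325),trayrim_l=(263,240),cap=(339,181),blow=(288,171),bottle=(409,157),brush=(361,240)).items(): print(nm,P[v,u])
def rep(nm,m):
    for ce,s,l in blobs(m,15):
        q=P[l]; print(nm,ce,s,"med",np.nanmedian(q,0),"min",np.nanmin(q,0),"max",np.nanmax(q,0))
z=P[:,:,2]; U=np.arange(640)[None]; V=np.arange(480)[:,None]
br=px.sum(2)>500
lid=br&(z>0.065)&(z<0.09)&(U>325)&(U<390)&(V>180)&(V<320); rep("lid",lid)
rep("btn",br&(U>215)&(U<250)&(V>290)&(V<320))
dark=(px.sum(2)<150)&(z>0.04)&(U>262)&(U<290)&(V>200)&(V<250); rep("hnd",dark)
rep("wash",(abs(px.max(2)-px.min(2))<25)&(px.sum(2)>180)&(U>405)&(U<540)&(V>235)&(V<335))
rep("tray",br&(U>196)&(U<270)&(V>195)&(V<262)&(z>.03))
for nm,(u,v,zz) in dict(ka=(361,208,.0),).items(): pass
K=(px.sum(2)<150)&(z>0.08)&(U>325)&(U<390)&(V>180)&(V<320); rep("knob",K)
save(c,"crop0",(180,150,420,340),3)
cs,Ps=cloud("side"); save(cs,"crops0",(280,160,480,400),3)
E
```

```text
bench [ 0.4341  0.0555 -0.0004]
tinA [ 0.6498 -0.0835  0.0858]
tinB [ 0.433  -0.0534  0.1019]
lidAedge [ 0.6603 -0.0629  0.0722]
tray [0.5969 0.2349 0.0447]
hnd [0.5996 0.1172 0.0819]
wash [ 0.4877 -0.369   0.0058]
btn [0.4161 0.2127 0.0602]
ctl [0.3662 0.2179 0.0354]
trayrim_l [0.5777 0.1529 0.0188]
cap [ 0.7442 -0.0332  0.0005]
blow [0.7452 0.0962 0.0617]
bottle [ 0.7709 -0.1931  0.1157]
brush [ 0.5866 -0.0908  0.0165]
lid (np.float64(360.7), np.float64(205.9)) [348, 193, 27, 27, 501] med [ 0.6557 -0.0833  0.079 ] min [ 0.6241 -0.1152  0.0722] max [ 0.6908 -0.0526  0.0845]
lid (np.float64(346.7), np.float64(297.6)) [333, 284, 28, 28, 574] med [ 0.4357 -0.054   0.0787] min [ 0.4051 -0.0854  0.0716] max [ 0.4679 -0.0224  0.0846]
btn (np.float64(231.6), np.float64(303.8)) [226, 299, 12, 11, 105] med [0.414  0.2129 0.0602] min [0.4018 0.2007 0.0542] max [0.4262 0.2268 0.0657]
hnd (np.float64(276.0), np.float64(226.7)) [274, 224, 5, 6, 22] med [0.6001 0.1176 0.0717] min [0.598  0.1133 0.0475] max [0.6044 0.1231 0.0882]
wash (np.float64(470.7), np.float64(284.4)) [411, 237, 125, 94, 9114] med [ 0.4862 -0.363   0.0051] min [ 0.3704 -0.52   -0.0056] max [ 0.6112 -0.2117  0.0424]
tray (np.float64(231.5), np.float64(230.3)) [197, 198, 73, 62, 3373] med [0.5935 0.2281 0.0466] min [0.5142 0.136  0.0356] max [0.6697 0.312  0.0832]
```

Run:
```python
import cv2
for f in["crop0","crops0"]:
    i=cv2.imread(f"pics/{f}.png"); print(i.shape)
```

```text
(570, 720, 3)
(720, 600, 3)
```

View pics/crop0.png

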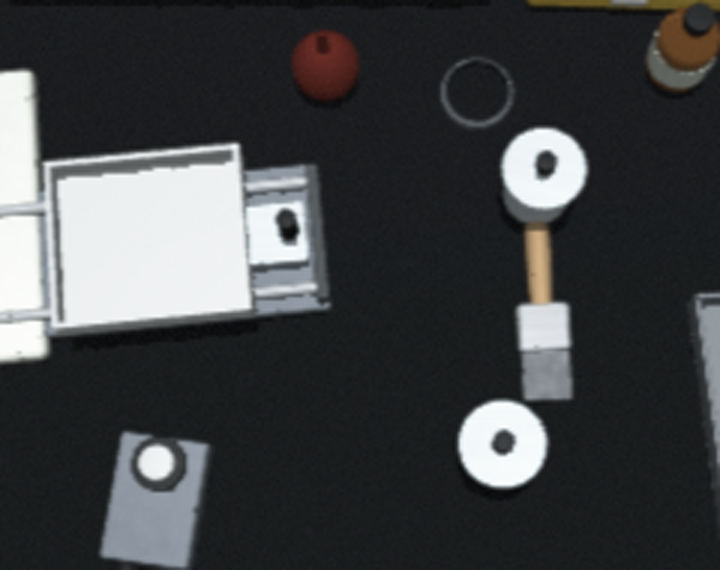

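Crop: handle knob top at crop (287,217), i.e. full-image (276,222). The tray is slightly yawed, and the lids are round and clear. Next come precise positions by ray casting, plus an IK feasibility scan for side grasps and pours.

```bash
cat > meas.py <<'E'
from h import *
np.set_printoptions(precision=4,suppress=True)
def lids(c,P,zl=0.078):
    px=c["pixels"].astype(int); z=P[:,:,2]; out=[]
    U=np.arange(640)[None]; V=np.arange(480)[:,None]
    m=(px.sum(2)>540)&(abs(z-zl)<.012)&(U>300)&(U<400)&(V>150)&(V<340)
    for ce,s,l in blobs(m,100):
        cnt=max(cv2.findContours(l.astype(np.uint8),cv2.RETR_EXTERNAL,cv2.CHAIN_APPROX_NONE)[0],key=len)
        (x,y),(a,b),_=cv2.fitEllipse(cnt); out.append((ray(c,x,y,zl),(x,y,a,b)))
    return out
if __name__=="__main__":
    c,P=cloud("top"); px=c["pixels"].astype(int)
    U=np.arange(640)[None]; V=np.arange(480)[:,None]; z=P[:,:,2]
    for l in lids(c,P): print("lid",l)
    def quad(m,zz,nm):
        _,s,l=max(blobs(m,50),key=lambda b:b[1][4])
        cnt=max(cv2.findContours(l.astype(np.uint8),cv2.RETR_EXTERNAL,cv2.CHAIN_APPROX_NONE)[0],key=len)
        W=np.array([ray(c,u,v,zz)[:2] for u,v in cnt[:,0]],np.float32)
        r=cv2.minAreaRect(W*1000); print(nm,r)
    quad((np.abs(px.max(2)-px.min(2))<30)&(px.sum(2)>150)&(U>400)&(U<545)&(V>230)&(V<340),.034,"wash rim 200x270")
    quad((px.sum(2)>450)&(U>194)&(U<266)&(V>193)&(V<266),.0,"tray0")
    for uv in [(43,163),(240,145),(253,313),(53,330)]:
        print("tray rim corner",ray(c,180+uv[0]/3,150+uv[1]/3,.076))
    print("handle top", [ray(c,180+287/3,150+y/3,zz) for y,zz in((217,.09),(217,.08))], z[222:226,274:279])
    print("btn",ray(c,231.6,303.8,.06));
E
python3 meas.py
python3 - <<'E'
from h import *
import time
def tool(az,p,roll=0):
    # tool x at azimuth az, pitch p below horizontal; jaw z horizontal
    x=np.array([np.cos(az)*np.cos(p),np.sin(az)*np.cos(p),-np.sin(p)])
    z=np.array([-np.sin(az),np.cos(az),0]); 
    M=np.stack([x,np.cross(z,x),z],1)
    return (R.from_rotvec(x*roll)*R.from_matrix(M)).as_quat(),x
d=np.deg2rad
for nm,t in dict(far=(.653,-.083),near=(.435,-.054),wash=(.49,-.37)).items():
    for p in (15,25,35,45):
        o=[]
        for az in range(-180,180,20):
            for roll in (0,180):
                q,x=tool(d(az),d(p),d(roll))
                pos=np.array([*t,.045])+.019*x
                j=planner.inverse_kinematics(pos,q)
                if j is not None: o.append((az,roll,np.round(j,1).tolist()))
        print(nm,p); [print("   ",k) for k in o]
E
```

```text
lid (array([ 0.6575, -0.0836,  0.078 ]), (360.7839050292969, 205.7677764892578, 25.38494873046875, 26.272274017333984))
lid (array([ 0.4364, -0.0544,  0.078 ]), (346.78192138671875, 297.525146484375, 27.349510192871094, 27.527172088623047))
wash rim 200x270 ((486.2168884277344, -356.268798828125), (203.0251922607422, 279.2320556640625), 7.535446643829346)
tray0 ((610.537841796875, 240.3382568359375), (145.7857208251953, 184.91688537597656), 7.612168788909912)
tray rim corner [0.6479 0.3172 0.076 ]
tray rim corner [0.6683 0.1598 0.076 ]
tray rim corner [0.5314 0.1418 0.076 ]
tray rim corner [0.5125 0.2979 0.076 ]
handle top [array([0.6066, 0.1178, 0.09  ]), array([0.609 , 0.1186, 0.08  ])] [[0.086  0.0922 0.0884 0.0815 0.0901]
 [0.0878 0.0829 0.0885 0.0865 0.0848]
 [0.0911 0.0891 0.0866 0.0892 0.0782]
 [0.0873 0.089  0.0831 0.0854 0.0738]]
btn [0.4142 0.2136 0.06  ]
far 15
    (-180, 0, [-0.1, 1.0, 1.0, -0.2, 2.5, 1.4])
    (-180, 180, [-0.1, 1.0, 1.0, -0.2, 2.5, -1.8])
    (-160, 0, [-0.0, 0.9, 1.0, -0.5, 2.4, 1.0])
    (-160, 180, [-0.0, 0.9, 1.0, -0.5, 2.4, -2.1])
    (-140, 0, [0.
[... 16043 characters left out ...]
 180, [-1.0, 0.0, 2.0, 0.9, 1.1, -0.2])
    (40, 0, [-1.0, 0.2, 1.9, 0.8, 1.4, 2.7])
    (40, 180, [-1.0, 0.2, 1.9, 0.8, 1.4, -0.4])
    (60, 0, [-1.0, 0.3, 1.7, 0.7, 1.6, 2.5])
    (60, 180, [-1.0, 0.3, 1.7, 0.7, 1.6, -0.6])
    (80, 0, [-0.9, 0.4, 1.5, 0.6, 1.7, 2.3])
    (80, 180, [-0.9, 0.4, 1.5, 0.6, 1.7, -0.8])
    (100, 0, [-0.9, 0.5, 1.4, 0.4, 1.9, 2.1])
    (100, 180, [-0.9, 0.5, 1.4, 0.4, 1.9, -1.0])
    (120, 0, [-0.8, 0.6, 1.3, 0.2, 2.0, 1.9])
    (120, 180, [-0.8, 0.6, 1.3, 0.2, 2.0, -1.3])
    (140, 0, [-0.7, 0.6, 1.3, 0.0, 2.0, 1.6])
    (140, 180, [-0.7, 0.6, 1.3, 0.0, 2.0, -1.6])
    (160, 0, [-0.6, 0.6, 1.3, -0.2, 2.0, 1.3])
    (160, 180, [-0.6, 0.6, 1.3, -0.2, 2.0, -1.8])
```

Run:
```python
from h import *
from meas import *
c,P=cloud("top")
W=np.array([ray(c,u,v,.034) for u,v in [(411.5,249),(521,238.5),(535,319.5),(422,330)]]); print(W, W.mean(0))
for i in range(4): print(np.linalg.norm(W[i]-W[i-1]), (W[i]-W[i-1])[:2])
save(c,"wash0",(400,225,550,340),5)
for xy in [(.6575,-.0836),(.4364,-.0544),(.54,-.3),(.56,-.44)]:
    for z in(.082,.2):
        print(xy,[None if (j:=planner.inverse_kinematics(np.array([*xy,z]),down(np.deg2rad(y)))) is None else np.round(j,2).tolist() for y in (90,-90)])
```

```text
[[ 0.5647 -0.2129  0.034 ]
 [ 0.6002 -0.4816  0.034 ]
 [ 0.4044 -0.5043  0.034 ]
 [ 0.3705 -0.2363  0.034 ]] [ 0.4849 -0.3588  0.034 ]
0.19558369215706659 [0.1942 0.0234]
0.27101040750544153 [ 0.0356 -0.2687]
0.19713383565195453 [-0.1958 -0.0227]
0.27011344005996296 [-0.0339  0.268 ]
(0.6575, -0.0836) [[-0.16, 0.16, 1.62, -0.0, 1.36, -1.74], [-0.16, 0.16, 1.62, -0.0, 1.36, 1.41]]
(0.6575, -0.0836) [[-0.16, 0.1, 1.49, -0.0, 1.55, -1.74], [-0.16, 0.1, 1.49, -0.0, 1.55, 1.41]]
(0.4364, -0.0544) [[-0.18, -0.35, 2.09, -0.0, 1.4, -1.75], [-0.18, -0.35, 2.09, -0.0, 1.4, 1.39]]
(0.4364, -0.0544) [[-0.18, -0.41, 1.94, -0.0, 1.61, -1.75], [-0.18, -0.41, 1.94, -0.0, 1.61, 1.39]]
(0.54, -0.3) [[-0.55, 0.06, 1.72, -0.0, 1.36, -2.12], [-0.55, 0.06, 1.72, -0.0, 1.36, 1.02]]
(0.54, -0.3) [[-0.55, -0.0, 1.6, -0.0, 1.55, -2.12], [-0.55, -0.0, 1.6, -0.0, 1.55, 1.02]]
(0.56, -0.44) [[-0.7, 0.26, 1.5, -0.0, 1.38, -2.27], [-0.7, 0.26, 1.5, -0.0, 1.38, 0.87]]
(0.56, -0.44) [[-0.7, 0.2, 1.38, -0.0, 1.56, -2.27], [-0.7, 0.2, 1.38, -0.0, 1.56, 0.87]]
```

View pics/wash0.png

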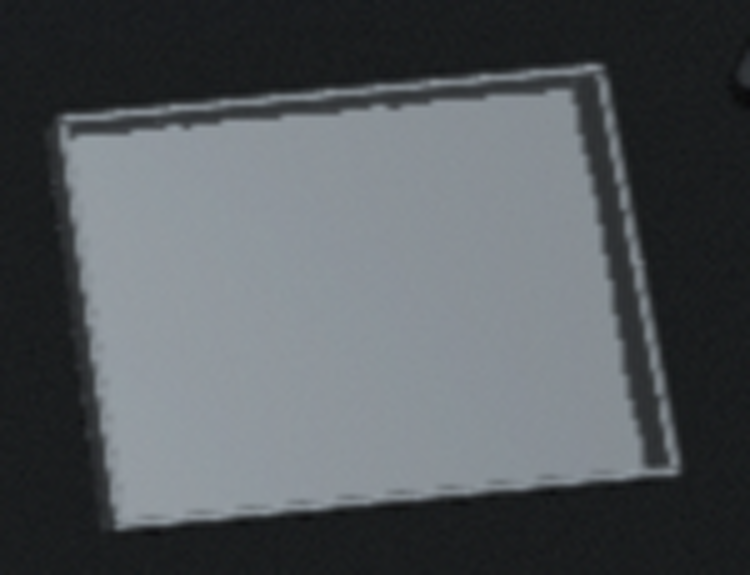

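Wash-tray rim corners are clear (crop 60,118 / 603,68 / 680,472 / 115,525). The measured sides of 0.196 and 0.270 m fit. Now the far lid.

```bash
cat >> h.py <<'E'
WC=np.array([.4855,-.3588]); _a=np.deg2rad(7.2)
def wash(lx,ly): return WC+lx*np.array([np.cos(_a),np.sin(_a)])+ly*np.array([-np.sin(_a),np.cos(_a)])
Q=down(np.deg2rad(-90))
def lid_move(xy,dst,zg=.0825):
    robot.set_gripper(.5,20)
    robot.move_ptp(np.array([*xy,.16]),Q)
    hit=robot.move_l(np.array([*xy,zg]),v=.12,stop_force=6); print("down",hit,current_position(),current_ft_force())
    robot.set_gripper(0,20); w=current_gripper_width(); print("width mm",w*93)
    robot.move_l(np.array([*xy,.17]),v=.15); print("up",current_gripper_width()*93)
    robot.move_ptp(np.array([*dst,.13]),Q)
    hit=robot.move_l(np.array([*dst,zg-.065+.001]),v=.12,stop_force=6); print("place",hit,current_position())
    robot.set_gripper(.5); robot.move_l(np.array([*dst,.13]),v=.25); print(current_clock())
E
python3 - <<'E'
from h import *
lid_move((.6575,-.0836),wash(.056,.08))
c,P=cloud("top"); save(c,"t1",(180,140,560,420),2)
E
```

```text
down False [ 0.65785957 -0.08366982  0.08328106] [ 0.50425183 -0.43159     0.32956475]
width mm 17.182167042967684
up 17.81808851336825
place False [ 0.53146288 -0.27262062  0.01933849]
8.8833
```

View pics/t1.png

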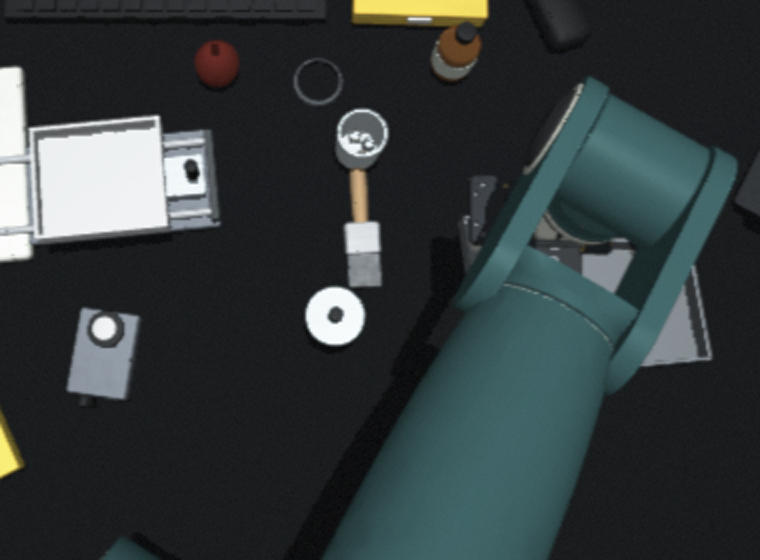

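The far tin is open at crop (361,137) with several light stones in it. The near lid is unmoved at crop (335,316). Now the second lid.

Run:
```python
from h import *
lid_move((.4364,-.0544),wash(.056,-.08))
robot.move_ptp(np.array([*wash(0,-.05),.3]),Q)
c,P=cloud("top"); save(c,"t2",(180,140,560,420),2)
c,P=cloud("side"); save(c,"s2")
```

```text
down False [ 0.43676202 -0.05461062  0.08311958] [-0.90426873 -0.51524431 -0.32081597]
width mm 17.390721954586642
up 17.667358973133773
place False [ 0.55147698 -0.43149679  0.01948839]
16.0417
```

View pics/t2.png

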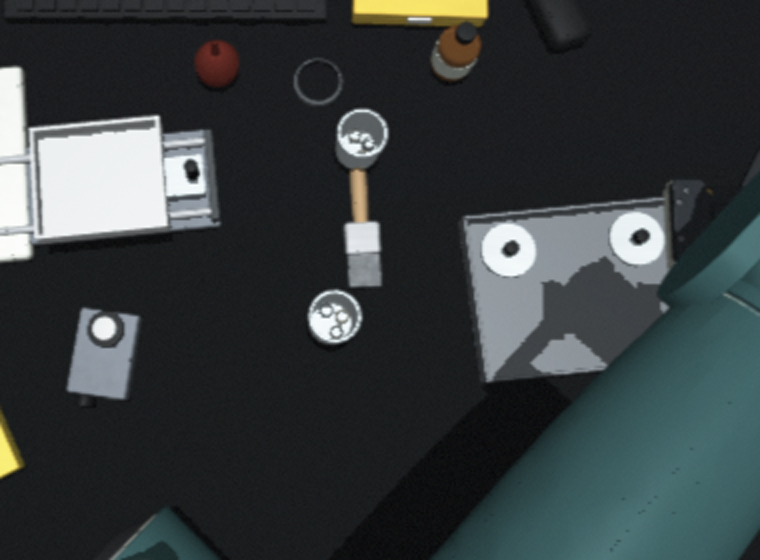

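View pics/s2.png

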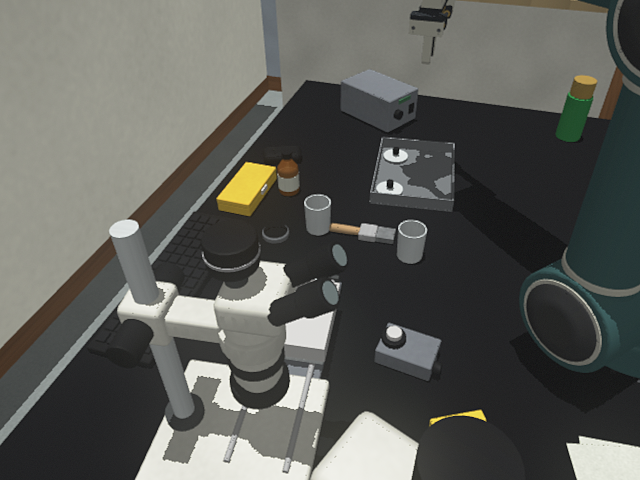

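Both lids lie flat in the wash tray at crop (509,250) and (637,238). The near tin shows about 4 stones, the far one about 3–4. Now the pour geometry and its clearances.

```bash
cat >> h.py <<'E'
HG=.050; PG=np.deg2rad(20)
def tmat(az,p,roll=0):
    x=np.array([np.cos(az)*np.cos(p),np.sin(az)*np.cos(p),-np.sin(p)]); z=np.array([-np.sin(az),np.cos(az),0])
    return (R.from_rotvec(x*roll)*R.from_matrix(np.stack([x,np.cross(z,x),z],1))).as_matrix()
def pose(M,G): return G+.019*M[:,0], R.from_matrix(M).as_quat()
A_T={0:tmat(0,PG).T@[0,0,1.]}   # tin axis in tool frame (base roll 0)
def lipinfo(M,sgn=1):
    a=M@(A_T[0]*1.0) if sgn>0 else M@(tmat(0,PG,np.pi).T@[0,0,1.])
    d=-(np.array([0,0,1.])-a[2]*a); d/=np.linalg.norm(d)+1e-9
    return a,(.075-HG)*a+.030*d   # axis, lip offset from G
def body(M,G):
    return np.array([G+M@[x,y,z] for x in(-.065,-.25) for y in(-.0375,.0375) for z in(-.094,.094)])
E
python3 - <<'E'
from h import *
np.set_printoptions(precision=3,suppress=True)
TC=np.array([.590,.229]); d=np.deg2rad
for base in (0,180):
  for az in (-10,10,30,50,70,90):
    for pp in (15,25,):
      for s in (-1,1):
        rows=[]
        j0=None
        for phi in (0,60,110,130,150,165):
            M=tmat(d(az),d(pp),d(base+s*phi)); a,l=lipinfo(M,1 if base==0 else -1)
            G=np.array([*TC,.105])-l; 
            p,q=pose(M,G); j=planner.inverse_kinematics(p,q)
            B=body(M,G)
            rows.append((phi,None if j is None else np.round(j,1).tolist(),"el%.0f"%np.degrees(np.arcsin(a[2])),"Gz%.3f bodymin %.3f"%(G[2],B[:,2].min())))
        ok=[r[1] is not None for r in rows]
        if all(ok):
            print(base,az,pp,s); print("  ",[r[1][5] for r in rows],rows[-1][1],[r[2:] for r in rows[3:]])
        else: print(base,az,pp,s,ok)
E
```

```text
0 -10 15 -1 [False, False, False, False, False, False]
0 -10 15 1 [False, False, False, False, False, False]
0 -10 25 -1 [False, False, False, False, False, False]
0 -10 25 1 [False, False, False, False, False, False]
0 10 15 -1
   [1.1, 0.0, -1.1, -1.5, -1.9, -2.2] [0.5, -0.3, 2.4, 4.1, 0.3, -2.2] [('el-30', 'Gz0.143 bodymin 0.067'), ('el-44', 'Gz0.144 bodymin 0.084'), ('el-52', 'Gz0.143 bodymin 0.102')]
0 10 15 1 [True, True, True, False, True, True]
0 10 25 -1 [False, False, False, False, False, False]
0 10 25 1 [False, False, False, False, False, False]
0 30 15 -1
   [2.1, 1.4, 0.6, 0.2, -0.1, -0.4] [0.2, -0.4, 2.4, 2.1, 0.4, -0.4] [('el-30', 'Gz0.143 bodymin 0.067'), ('el-44', 'Gz0.144 bodymin 0.084'), ('el-52', 'Gz0.143 bodymin 0.102')]
0 30 15 1 [True, False, True, True, True, True]
0 30 25 -1
   [2.9, 2.0, 1.3, 1.0, 0.7, 0.4] [0.2, -0.4, 2.3, 1.3, 0.3, 0.4] [('el-24', 'Gz0.143 bodymin 0.083'), ('el-36', 'Gz0.144 bodymin 0.099'), ('el-43', 'Gz0.144 bodymin 0.117')]
0 30 25 1
   [2.9, -2.2, -1.1, -0.7, -0.4, -0.1] [0.2, -0.4, 2.3, 1.3, 0.3, -0.1] [('el-24', 'Gz0.143 bodymin 0.0
[... 4154 characters left out ...]
, True, True, True, True, False]
180 70 25 1
   [-0.4, 0.7, 1.6, 2.0, 2.3, 2.6] [-0.1, -0.1, 2.1, 1.3, 1.2, 2.6] [('el-24', 'Gz0.143 bodymin 0.083'), ('el-36', 'Gz0.144 bodymin 0.099'), ('el-43', 'Gz0.144 bodymin 0.117')]
180 90 15 -1 [True, True, True, True, False, True]
180 90 15 1
   [-0.6, 0.5, 1.4, 1.8, 2.1, 2.4] [-0.1, 0.2, 1.9, 1.3, 1.6, 2.4] [('el-30', 'Gz0.143 bodymin 0.067'), ('el-44', 'Gz0.144 bodymin 0.084'), ('el-52', 'Gz0.143 bodymin 0.102')]
180 90 25 -1 [True, True, True, True, False, False]
180 90 25 1
   [-0.5, 0.6, 1.5, 1.8, 2.2, 2.5] [-0.1, 0.1, 1.9, 1.1, 1.5, 2.5] [('el-24', 'Gz0.143 bodymin 0.083'), ('el-36', 'Gz0.144 bodymin 0.099'), ('el-43', 'Gz0.144 bodymin 0.117')]
```

```bash
sed -i 's/^HG=.050/HG=.054/' h.py
cat >> h.py <<'E'
D=np.deg2rad; TC=np.array([.590,.229])
def go(M,G): robot.move_ptp(*pose(M,np.asarray(G,float)))
def lin(M,G,v=.15,sf=None):
    p,q=pose(M,np.asarray(G,float)); return robot.move_l(p,q,v=v,stop_force=sf)
def grab_tin(xy,az):
    M=tmat(D(az),PG); t=M[:,0]; G=np.array([*xy,HG])
    robot.set_gripper(1.0,25)
    go(M,G-.15*t); print("pre",np.round(current_joint_positions(),2))
    h=lin(M,G,.12,6); print("at",h,current_position(),current_ft_force().round(1))
    robot.set_gripper(0,25); print("width",current_gripper_width()*93)
    lin(M,G+[0,0,.12],.15); print("lift",current_gripper_width()*93)
def pourM(az,pp,phi): return tmat(D(az),D(pp),-D(phi))
def pourG(M,zl=.115,back=.025,az=50):
    a,l=lipinfo(M); u=np.array([-np.sin(D(az)),np.cos(D(az)),0])
    return np.array([*TC,zl])-back*u-l
def pour(az=50):
    M0=tmat(D(az),PG); M=pourM(az,20,60); g=pourG(M,az=az)
    go(M0,[g[0],g[1],.22]); print("over",np.round(current_joint_positions(),2))
    for phi in (60,100,120,135,150,165,175):
        M=pourM(az,20,phi); go(M,pourG(M,az=az))
    print("poured",np.round(current_joint_positions(),2),current_clock(),current_gripper_width()*93); robot.wait(.6)
def place_tin(lx,ly,az=50):
    M0=tmat(D(az),PG); M=pourM(az,20,90)
    go(M,pourG(M,.15,az=az)); go(M0,[*(TC-[0,.05]),.22])
    w=wash(lx,ly); go(M0,[*w,.17])
    h=lin(M0,[*w,.005+HG+.001],.12,5); print("placed",h,current_position(),current_ft_force().round(1))
    robot.set_gripper(.9); lin(M0,np.array([*w,.005+HG+.001])-.12*M0[:,0],.2)
    print(current_clock())
E
python3 - <<'E'
from h import *
# dry IK check
for az in (50,):
  M0=tmat(D(az),PG)
  def ck(n,M,G):
    j=planner.inverse_kinematics(*pose(M,np.asarray(G,float))); print(n,None if j is None else np.round(j,2).tolist(), body(M,np.asarray(G,float))[:,2].min().round(3))
  for xy in [(.6575,-.0836),(.4364,-.0544)]:
    G=np.array([*xy,HG]); ck("pre",M0,G-.15*M0[:,0]); ck("at",M0,G); ck("up",M0,G+[0,0,.12])
  for phi in (60,100,120,135,150,165,175):
    M=pourM(az,20,phi); ck(phi,M,pourG(M,az=az))
  for l in [(-.04,.07),(-.04,-.06)]:
    w=wash(*l); ck("w",M0,[*w,.17]); ck("w",M0,[*w,.06]); ck("wb",M0,np.array([*w,.06])-.12*M0[:,0])
E
```

```text
pre [-0.83, 0.15, 1.96, 1.2, 1.5, 2.59] 0.092
at [-0.58, 0.25, 1.96, 1.35, 1.27, 2.56] 0.041
up [-0.58, 0.07, 1.92, 1.29, 1.33, 2.78] 0.161
pre [-1.19, -0.19, 2.3, 1.01, 1.78, 2.46] 0.092
at [-0.84, -0.16, 2.38, 1.21, 1.47, 2.48] 0.041
up [-0.84, -0.42, 2.33, 1.19, 1.58, 2.77] 0.161
60 [-0.07, -0.08, 2.15, 1.53, 0.87, 1.72] 0.056
100 [-0.05, -0.14, 2.17, 1.5, 0.85, 1.08] 0.075
120 [-0.04, -0.16, 2.19, 1.49, 0.84, 0.74] 0.078
135 [-0.04, -0.18, 2.2, 1.49, 0.84, 0.49] 0.086
150 [-0.04, -0.2, 2.21, 1.49, 0.84, 0.23] 0.099
165 [-0.05, -0.21, 2.22, 1.48, 0.85, -0.03] 0.116
175 [-0.05, -0.21, 2.22, 1.48, 0.85, -0.21] 0.13
w [-1.13, 0.07, 1.92, 1.07, 1.79, 2.59] 0.157
w [-1.13, 0.24, 1.96, 1.04, 1.69, 2.41] 0.047
wb [-1.29, 0.27, 1.83, 0.95, 1.86, 2.41] 0.088
w [-1.19, 0.32, 1.64, 1.05, 1.85, 2.59] 0.157
w [-1.19, 0.45, 1.67, 1.01, 1.77, 2.45] 0.047
wb [-1.32, 0.5, 1.52, 0.95, 1.92, 2.47] 0.088
```

```bash
python3 - <<'E'
s=open('h.py').read()
s=s.replace("    for phi in (60,100,120,135,150,165,175):\n        M=pourM(az,20,phi); go(M,pourG(M,az=az))","    for phi,zl in ((60,.16),(100,.14),(120,.125),(135,.115),(150,.115),(165,.115),(175,.115)):\n        M=pourM(az,20,phi); go(M,pourG(M,zl,az=az))")
open('h.py','w').write(s)
E
python3 - <<'E'
from h import *
grab_tin((.6575,-.0836),50)
c,P=cloud("side"); save(c,"s3")
E
```

```text
pre [-0.83  0.15  1.96  1.2   1.5   2.59]
at False [ 0.66891545 -0.0704534   0.04772924] [ 1.  -0.5 -0.2]
width 58.99173334950285
lift 58.984084369026704
```

View pics/s3.png

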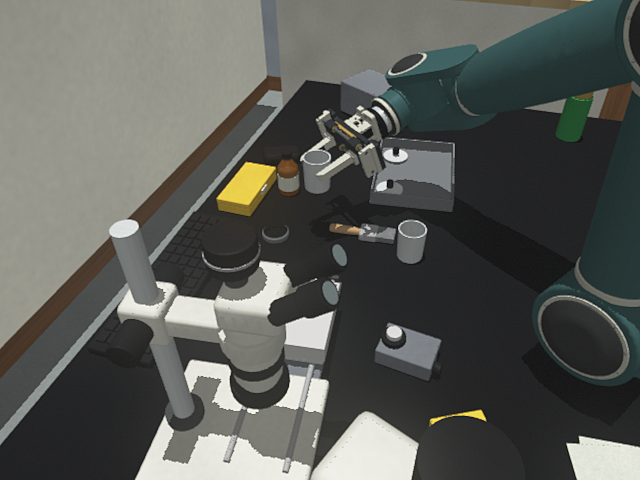

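The far tin is held upright in the fingers at (317,170), and the near tin stands at (411,242). Pouring now.

Run:
```python
from h import *
pour()
print("ft",current_ft_force().round(1))
c,P=cloud("top"); save(c,"t4",(180,140,560,420),2)
c,P=cloud("side"); save(c,"s4")
```

```text
Traceback (most recent call last):
  File "h.py", line 67, in pour
    go(M0,[g[0],g[1],.22]); print("over",np.round(current_joint_positions(),2))
    ~~^^^^^^^^^^^^^^^^^^^^
  File "h.py", line 51, in go
    def go(M,G): robot.move_ptp(*pose(M,np.asarray(G,float)))
                 ~~~~~~~~~~~~~~^^^^^^^^^^^^^^^^^^^^^^^^^^^^^^
station.MotionError: the arm cannot take that pose within its joint ranges
```

```bash
sed -i 's/    go(M0,\[g\[0\],g\[1\],.22\]); print/    go(pourM(az,20,35),[g[0],g[1],.22]); print/; s/go(M0,\[\*(TC-\[0,.05\]),.22\])/go(pourM(az,20,35),[*(TC-[0,.05]),.22])/' h.py
python3 - <<'E'
from h import *
az=50;M=pourM(az,20,60); g=pourG(M,az=az)
print([None if (j:=planner.inverse_kinematics(*pose(pourM(az,20,f),np.array([g[0],g[1],.22])))) is None else np.round(j,2).tolist() for f in(0,20,35)])
for phi,zl in ((60,.16),(100,.14),(120,.125),(135,.115),(150,.115),(165,.115),(175,.115)):
    M=pourM(az,20,phi); assert planner.inverse_kinematics(*pose(M,pourG(M,zl))) is not None,phi
pour()
print("ft",current_ft_force().round(1))
c,P=cloud("top"); save(c,"t4",(180,140,560,420),2)
c,P=cloud("side"); save(c,"s4")
E
```

```text
[None, [-0.07, -0.21, 2.1, 1.37, 0.89, 2.66], [-0.07, -0.21, 2.1, 1.37, 0.89, 2.4]]
over [-0.07 -0.21  2.1   1.37  0.89  2.4 ]
poured [-0.05 -0.21  2.22  1.48  0.85 -0.2 ] 26.625 59.11898077382096
ft [ 0.1 -0.2 -0.2]
```

View pics/t4.png

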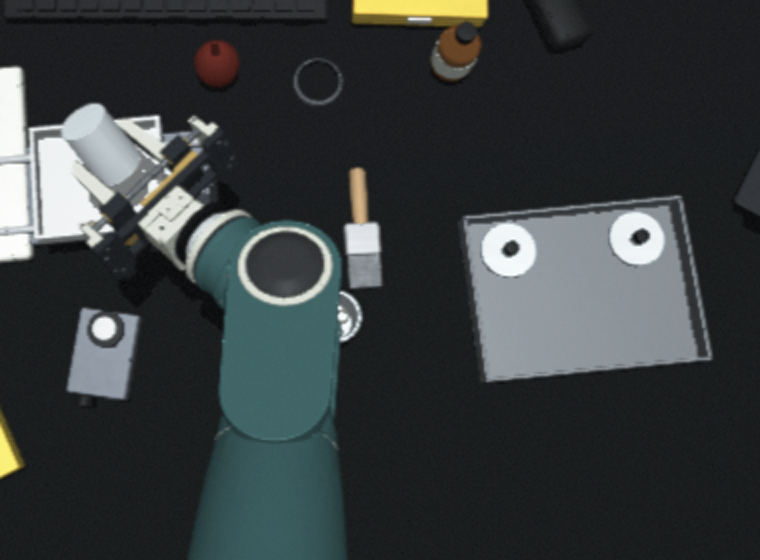

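View pics/s4.png

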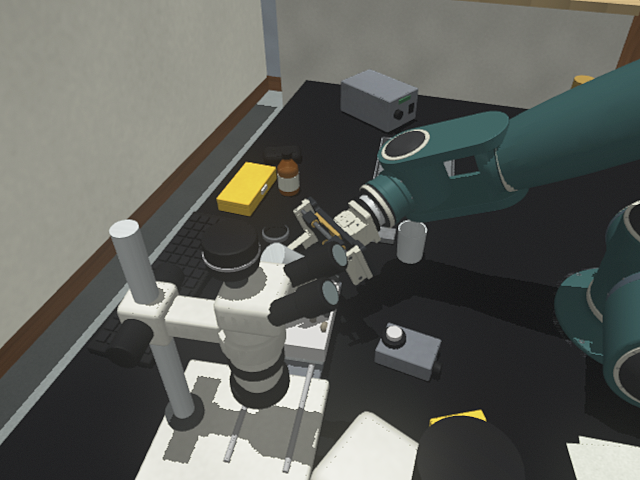

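The tin is inverted over the tray, with its base at crop (85,120) and its mouth at (130,180). At least one stone shows in the tray at crop (152,187). Next I place the tin in the wash tray and check.

Run:
```python
from h import *
place_tin(-.04,.07)
c,P=cloud("top"); save(c,"t5",(180,140,560,420),2); save(c,"t5b",(190,185,300,265),6)
c,P=cloud("side"); save(c,"s5")
```

```text
placed False [ 0.44868696 -0.28097832  0.05414119] [-0.2 -0.  -0.7]
33.975
```

View pics/t5.png

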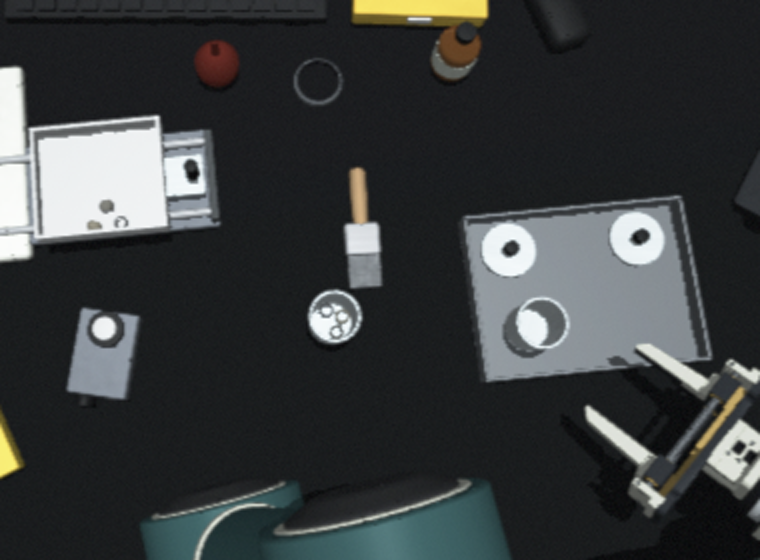

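View pics/t5b.png

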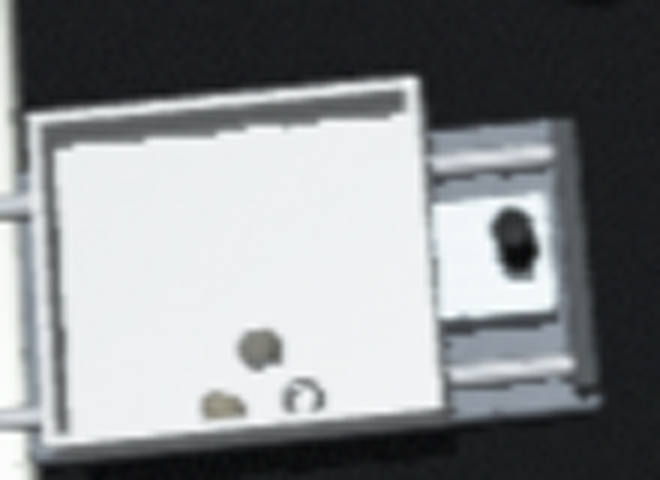

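View pics/s5.png

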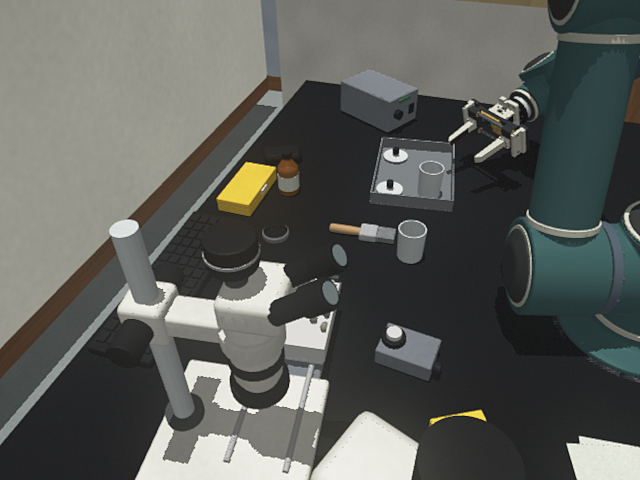

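Three stones are in the tray, at zoom (260,348), (222,405) and (303,397), near its −x wall. The tin stands upright in the wash tray at crop (538,325), and the near tin is unmoved at (334,317). I'll zoom in on the old images to count stones, and shift the next pour toward +x.

Run:
```python
import cv2,numpy as np
i=cv2.imread("pics/t2.png"); a=cv2.resize(i[95:185,320:410],None,fx=4.4,fy=4.4,interpolation=cv2.INTER_CUBIC)
j=cv2.imread("pics/t5.png"); b=cv2.resize(j[275:365,290:380],None,fx=4.4,fy=4.4,interpolation=cv2.INTER_CUBIC)
cv2.imwrite("pics/z5.png",np.hstack([a,b]))
k=cv2.imread("pics/t5.png"); k=cv2.convertScaleAbs(k,alpha=3); cv2.imwrite("pics/z5b.png",k)
```

```text
(no output)
```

View pics/z5.png

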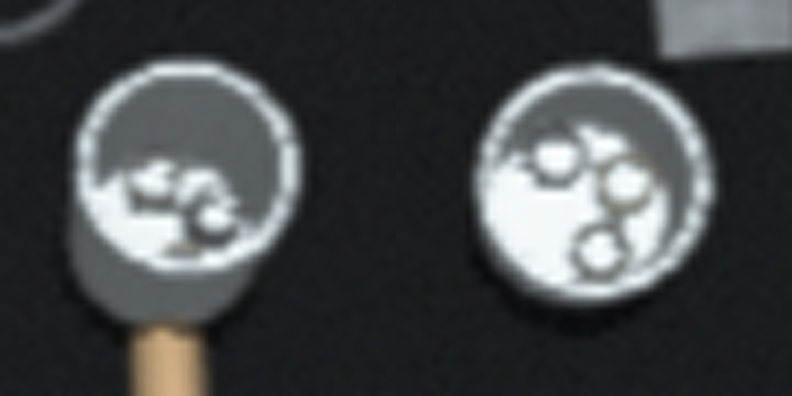

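View pics/z5b.png

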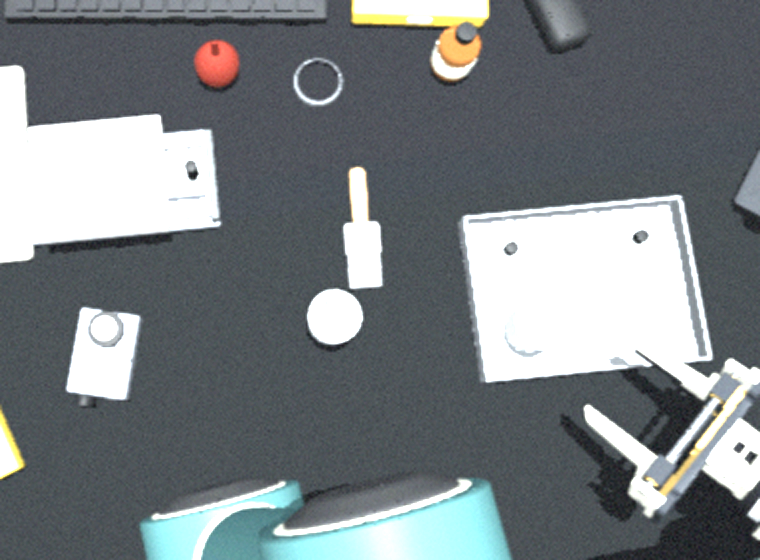

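Run:
```python
from h import *
c,P=cloud("top"); cs,_=cloud("side")
def g(im): im=im[:,:,::-1].astype(float)/255; return (255*np.clip(im**2.5,0,1)).astype(np.uint8)
a=cv2.resize(g(c["pixels"][185:265,190:300]),(440,320),interpolation=cv2.INTER_CUBIC)
b=cv2.resize(c["pixels"][280:330,425:475,::-1],(320,320),interpolation=cv2.INTER_CUBIC)
e=cv2.resize(cs["pixels"][270:360,280:360,::-1],(284,270),interpolation=cv2.INTER_CUBIC)
f=cv2.resize(cs["pixels"][145:220,370:460,::-1],(324,270),interpolation=cv2.INTER_CUBIC)
o=np.zeros((590,760,3),np.uint8); o[:320,:440]=a;o[:320,440:]=b;o[320:,:284]=e;o[320:,290:614]=f
cv2.imwrite("pics/z6.png",o)
```

```text
(no output)
```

View pics/z6.png

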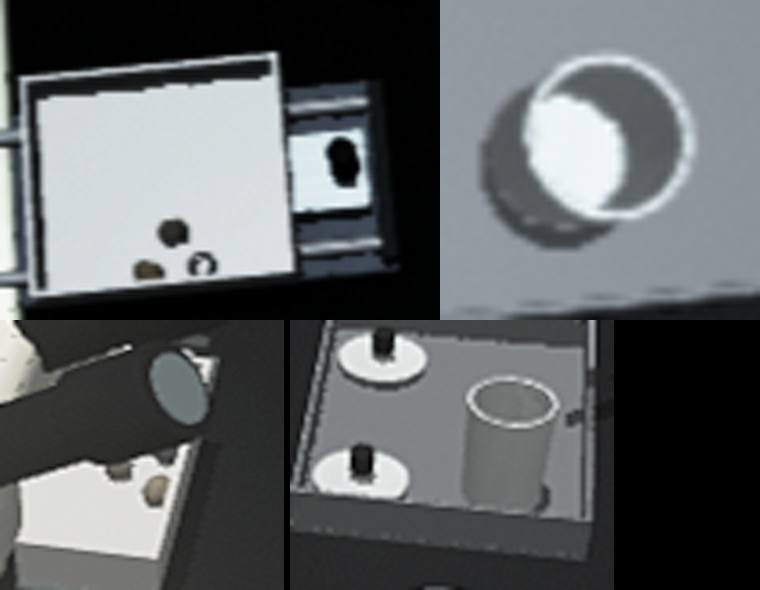

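The tin in the wash tray is empty and upright, and I count three stones in the specimen tray. Now the near tin.

```bash
sed -i 's/back=.025/back=.05/' h.py
python3 - <<'E'
from h import *
az=50
for phi,zl in ((60,.16),(100,.14),(120,.125),(135,.115),(150,.115),(165,.115),(175,.115)):
    M=pourM(az,20,phi); assert planner.inverse_kinematics(*pose(M,pourG(M,zl))) is not None,phi
M=pourM(az,20,60); g=pourG(M); assert planner.inverse_kinematics(*pose(pourM(az,20,35),np.array([g[0],g[1],.22]))) is not None
grab_tin((.4364,-.0544),50)
pour(); print("ft",current_ft_force().round(1))
c,P=cloud("top"); save(c,"t7",(180,140,560,420),2)
E
```

```text
pre [-1.19 -0.19  2.29  1.01  1.78  2.46]
at False [ 0.44786089 -0.04109024  0.04763984] [-0.1 -0.3  0.3]
width 57.82764017795316
lift 57.81573181109597
over [-0.1  -0.16  2.06  1.37  0.92  2.38]
poured [-0.09 -0.16  2.18  1.48  0.88 -0.21] 42.8667 58.264310654159345
ft [ 0.3 -0.1 -0.8]
```

View pics/t7.png

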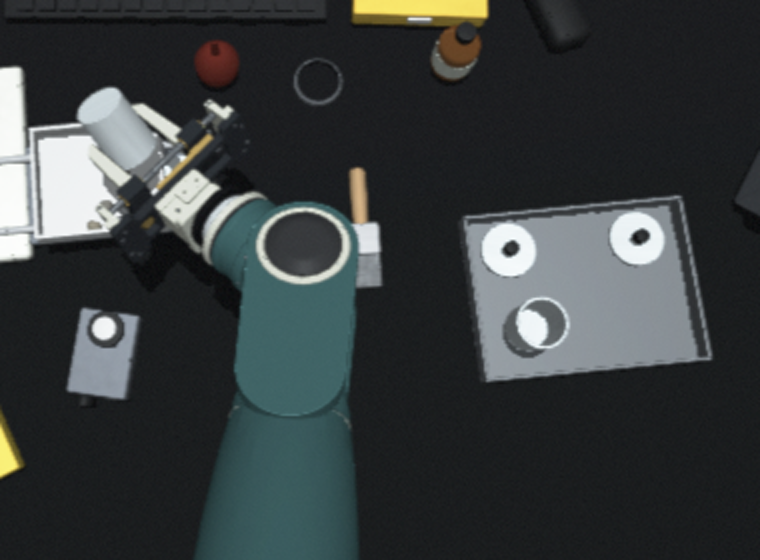

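The tin is inverted over the tray with its base at crop (108,112). The first tin and both lids are unmoved. Placing it in the wash tray.

Run:
```python
from h import *
place_tin(-.04,-.06)
M=tmat(D(50),PG); 
c,P=cloud("top"); cs,_=cloud("side"); save(c,"t8",(180,140,560,420),2)
def g(im): im=im[:,:,::-1].astype(float)/255; return (255*np.clip(im**2.5,0,1)).astype(np.uint8)
a=cv2.resize(g(c["pixels"][185:265,190:300]),(440,320),interpolation=cv2.INTER_CUBIC)
b=cv2.resize(c["pixels"][235:335,410:540,::-1],(320,246),interpolation=cv2.INTER_CUBIC)
e=cv2.resize(cs["pixels"][270:360,280:360,::-1],(284,270),interpolation=cv2.INTER_CUBIC)
f=cv2.resize(cs["pixels"][135:220,360:470,::-1],(350,270),interpolation=cv2.INTER_CUBIC)
o=np.zeros((590,760,3),np.uint8); o[:320,:440]=a;o[:246,440:]=b;o[320:,:284]=e;o[320:,290:640]=f
cv2.imwrite("pics/z8.png",o)
```

```text
placed False [ 0.46498338 -0.40999052  0.05425769] [ 0.6  0.7 -0.8]
50.5917
```

View pics/z8.png

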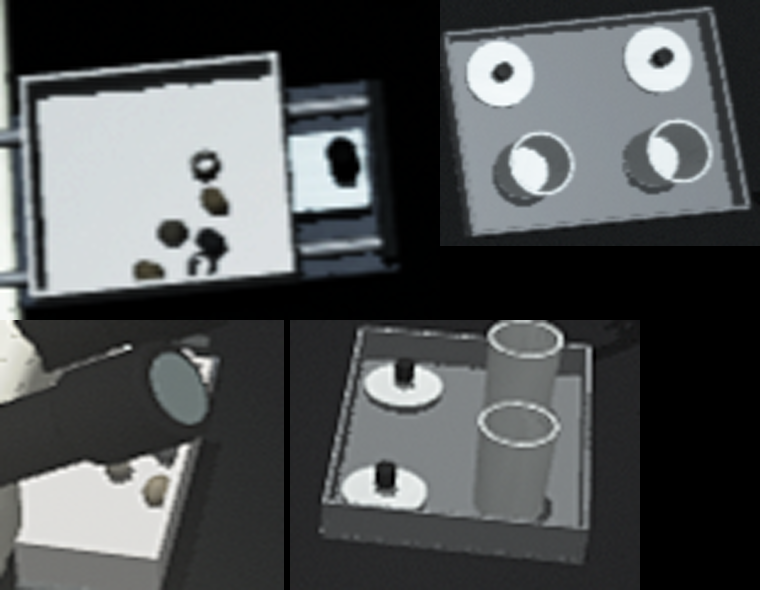

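View pics/t8.png

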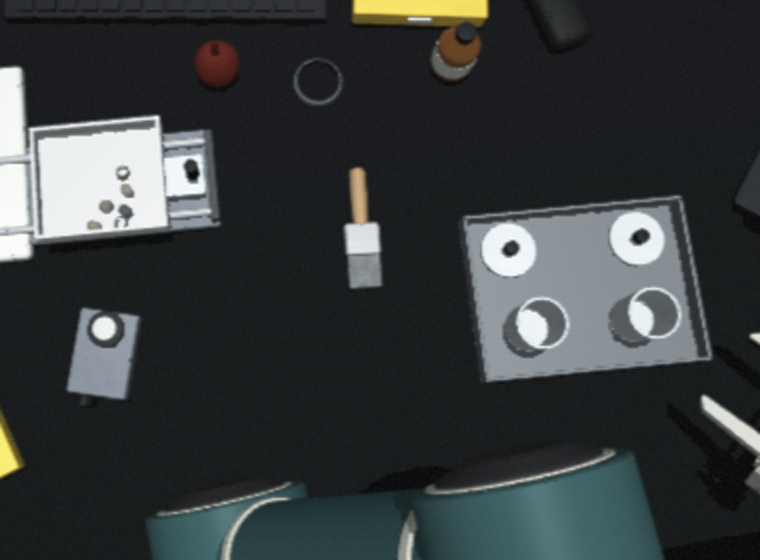

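Six stones are in the tray, at zoom (206,165), (214,201), (211,242), (173,233), (148,270) and (203,264). Nothing lies stray on the bench, and both tins and both lids sit properly in the wash tray. Next: slide the stage home.

Run:
```python
from h import *
dr=np.array([-.131,.9914,0]); H=np.array([.6055,.118,.075])
M=tmat(D(97.5),D(40)); t=M[:,0]
for base in (0,180):
    Mb=tmat(D(97.5),D(40),D(base))
    for G in (H-.12*t,H,H+.22*dr): 
        j=planner.inverse_kinematics(*pose(Mb,G)); print(base,None if j is None else np.round(j,2))
robot.set_gripper(.55,25)
# safe transit
go(M,[.52,-.15,.25])
go(M,H-.12*t)
h=lin(M,H,.1,5); print("at",h,current_position(),current_ft_force().round(1))
robot.set_gripper(0,25); print("w",current_gripper_width()*93,current_clock())
c,P=cloud("top"); save(c,"t9",(150,140,400,340),3)
```

```text
0 [-0.32  0.22  1.64  0.77  1.71  2.63]
0 [-0.19  0.24  1.75  0.81  1.53  2.62]
0 [0.16 0.19 1.81 0.93 1.28 2.82]
180 [-0.32  0.22  1.64  0.77  1.71 -0.51]
180 [-0.19  0.24  1.75  0.81  1.53 -0.52]
180 [ 0.16  0.19  1.81  0.93  1.28 -0.32]
at False [0.60391221 0.13205767 0.0632172 ] [ 0.4  0.1 -0.6]
w 17.22183114304673 55.8333
```

View pics/t9.png

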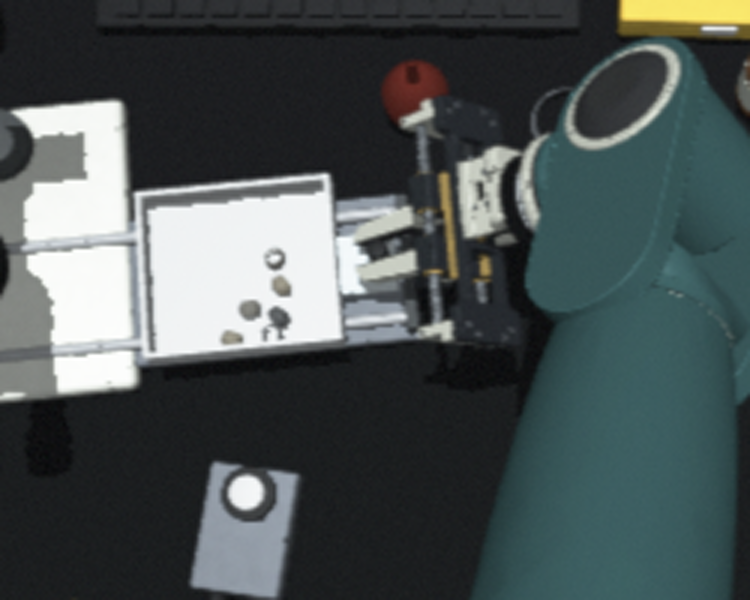

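The handle knob is gripped (17 mm). The gripper's end passes near the blower at (415,92), but with about 1 cm or more to spare, and the push moves it away. Pushing.

Run:
```python
from h import *
dr=np.array([-.131,.9914,0]); p0=current_position().copy(); q=current_tool_rot()
h=robot.move_l(p0+.232*dr,v=.07,stop_force=14); p1=current_position()
print(h,(p1-p0)@dr,p1,current_ft_force().round(1),current_gripper_width()*93,current_clock())
c,P=cloud("top"); save(c,"t10",(80,120,330,320),3)
c,P=cloud("side"); save(c,"s10")
```

```text
True 0.076891854575871 [0.59642918 0.20837054 0.06285418] [2.8 3.3 0. ] 17.1757221722769 57.325
```

View pics/t10.png

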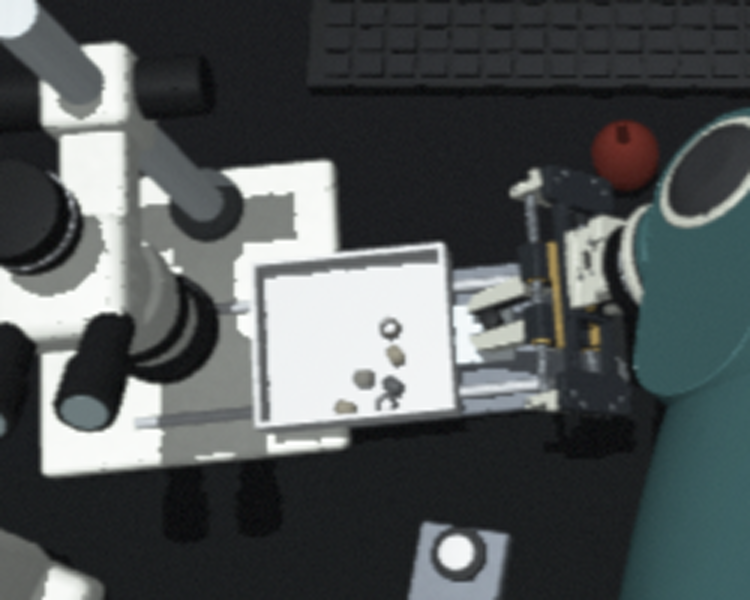

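View pics/s10.png

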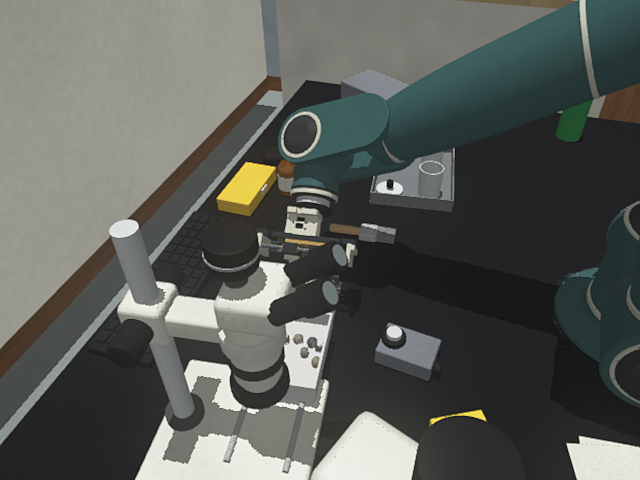

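The push stopped at 77 mm on the 14 N limit, probably because of a small sideways misalignment. The stones are still in the tray, around crop (385,370). I'll estimate the true slide direction from the tray's displacement.

Run:
```python
from h import *
c,P=cloud("top")
A=np.array([ray(c,180+u/3,150+v/3,.076)[:2] for u,v in [(43,163),(240,145),(253,313),(53,330)]])
B=np.array([ray(c,80+u/3,120+v/3,.076)[:2] for u,v in [(255,265),(445,243),(458,412),(258,427)]])
print(A,B,B-A,(B-A).mean(0)); d=(B-A).mean(0); print(np.linalg.norm(d),np.degrees(np.arctan2(-d[0],d[1])))
print(A.mean(0),B.mean(0))
# rails: long bright lines on bed: fit edge of tray long sides
print(current_ft_force().round(2),current_moment().round(2),current_tau().round(1))
```

```text
[[0.64787992 0.31718355]
 [0.66834672 0.1597766 ]
 [0.53143912 0.14178428]
 [0.51247471 0.29788028]] [[0.63548247 0.38695025]
 [0.65903328 0.23581188]
 [0.52168566 0.21595958]
 [0.50434438 0.37188396]] [[-0.01239745  0.0697667 ]
 [-0.00931344  0.07603528]
 [-0.00975346  0.0741753 ]
 [-0.00813033  0.07400368]] [-0.00989867  0.07349524]
0.07415884041572524 7.670694468766876
[0.59003512 0.22915618] [0.58013645 0.30265142]
[4.49 3.97 2.62] [ 0.38 -0.27 -0.42] [ -0.5 -68.4 -49.7   1.9   2.   -0.1]
```

Run:
```python
from h import *
robot.set_gripper(.35); print("rel",current_ft_force().round(1)); 
robot.set_gripper(0,15); print("grip",current_ft_force().round(1))
yaw=D(7.2)
for s in (.03,.03,.03,.03):
    dr=np.array([-np.sin(yaw),np.cos(yaw),0]); p0=current_position().copy()
    h=robot.move_l(p0+s*dr,v=.04,stop_force=20); p1=current_position(); f=current_ft_force()
    print(h,((p1-p0)@dr).round(4),p1.round(4),f.round(1),"lat",(f@[np.cos(yaw),np.sin(yaw),0]).round(1),current_clock())
    if h: break
```

```text
rel [-0.6  0.   0.1]
grip [ 6.   1.2 -2.8]
False 0.0302 [0.5926 0.2373 0.0624] [ 0.4  1.5 -0. ] lat 0.5 59.2833
False 0.0302 [0.5886 0.2672 0.0623] [-5.5  1.1  0.5] lat -5.4 60.1917
False 0.0301 [0.5846 0.297  0.0623] [-5.4  1.2  1.2] lat -5.2 61.1
False 0.0301 [0.5806 0.3269 0.0624] [-5.2  2.1  1.1] lat -4.9 62.0
```

Run:
```python
from h import *
yaw=D(7.5)
dr=np.array([-np.sin(yaw),np.cos(yaw),0]); p0=current_position().copy()
h=robot.move_l(p0+.035*dr,v=.03,stop_force=15); p1=current_position(); f=current_ft_force()
print(h,((p1-p0)@dr).round(4),p1.round(4),f.round(1),current_gripper_width()*93,current_clock(), ((p1-[.6039,.1321,0])@dr).round(4))
c,P=cloud("top"); save(c,"t11",(30,120,280,320),3)
```

```text
True 0.006 [0.5797 0.3328 0.0623] [1.  2.  3.4] 17.564322885027558 62.4667 0.2022
```

View pics/t11.png

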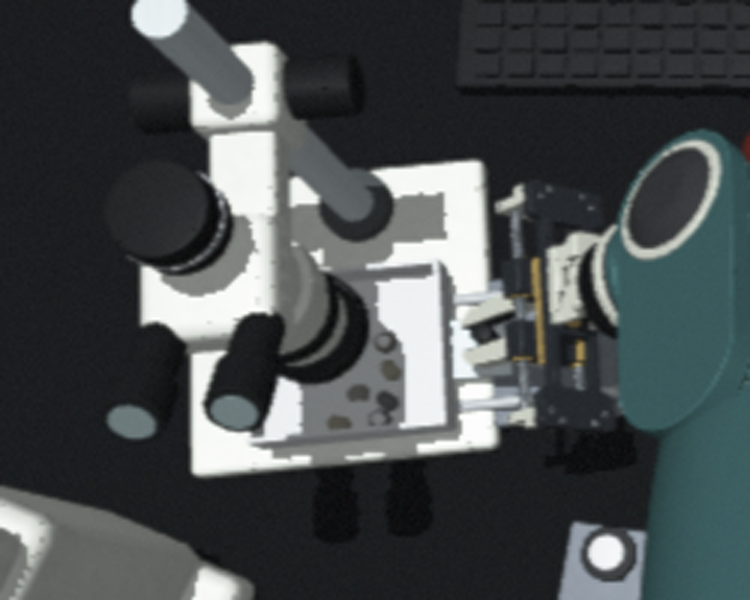

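The stage is nearly under the objective, and all six stones are visible around crop (360–390, 340–425). I'll push again to learn whether this is the hard stop.

Run:
```python
from h import *
yaw=D(7.5)
dr=np.array([-np.sin(yaw),np.cos(yaw),0])
robot.set_gripper(.35); robot.set_gripper(0,20)
for k in range(3):
    p0=current_position().copy()
    h=robot.move_l(p0+.025*dr,v=.03,stop_force=18); p1=current_position(); f=current_ft_force()
    print(h,((p1-p0)@dr).round(4),p1.round(4),f.round(1),current_gripper_width()*93,current_clock(), ((p1-[.6039,.1321,0])@dr).round(4))
c,P=cloud("top"); save(c,"t12",(30,120,280,320),3)
```

```text
True 0.0002 [0.5797 0.3329 0.0615] [ 0.4 -3.7  4.3] 17.30260876094825 63.6583 0.2022
True 0.0 [0.5797 0.3329 0.0614] [-1.1 -3.6  5. ] 17.79649172408282 63.8917 0.2023
True 0.0001 [0.5797 0.3331 0.0614] [-0.8 -2.8  3.6] 17.685028285050755 64.1333 0.2024
```

View pics/t12.png

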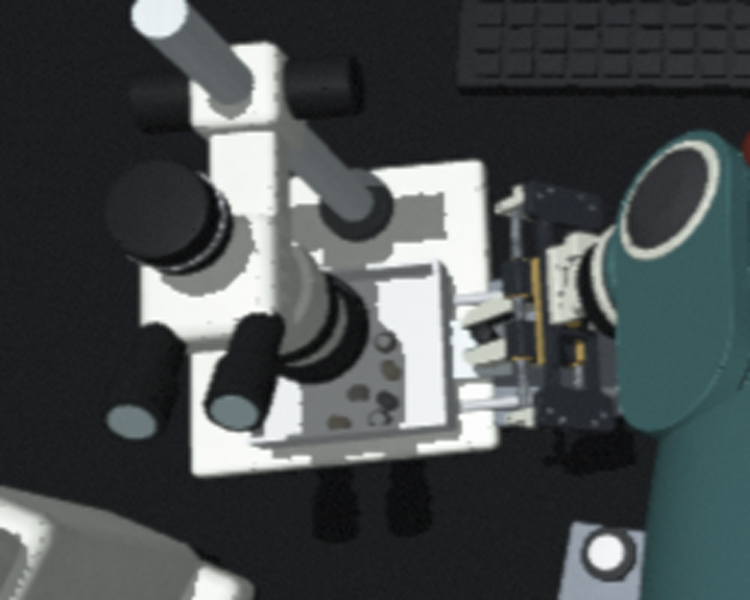

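It is blocked at 18 N after 0.202 m. That fits a start reading of about 0.018, but I'll check it against the pillar position.

Run:
```python
from h import *
c,P=cloud("top")
ex=np.array([np.cos(D(7.6)),np.sin(D(7.6))]); ey=np.array([-ex[1],ex[0]])
G=current_position()-.019*tmat(D(97.5),D(40))[:,0]; print("handle G",G)
# pillar axis: two points of pillar; base disc centre and top
for nm,(u,v) in dict(base=(357,212),top=(160,18)).items():
    u,v=30+u/3,120+v/3; z=P[int(v),int(u),2]; 
    for zz in ((.015,.03,.045) if nm=="base" else (z,)):
        r=ray(c,u,v,zz); ax=r[:2]-.135*ex; print(nm,"z",zz,r.round(4),"axis",ax.round(4),"handle rel",((G[:2]-ax)@ex).round(4),((G[:2]-ax)@ey).round(4))
# tray -y wall & +x wall edges
u=np.array([ray(c,30+a/3,120+b/3,.076) for a,b in((440,263),(457,428))]); print(u, u.mean(0)[:2]+.078*ey)
# foot: white foot corners
for a,b in ((483,161),(497,445),(192,473)): print("foot",ray(c,30+a/3,120+b/3,.02).round(3),P[int(120+b/3),int(30+a/3)+ (-3)].round(3))
```

```text
handle G [0.58158913 0.31865274 0.07365597]
base z 0.015 [0.6969 0.4511 0.015 ] axis [0.5631 0.4332] handle rel 0.0032 -0.116
base z 0.03 [0.6924 0.4459 0.03  ] axis [0.5586 0.428 ] handle rel 0.0084 -0.1115
base z 0.045 [0.6878 0.4407 0.045 ] axis [0.554  0.4229] handle rel 0.0136 -0.107
top z 0.40372629071164856 [0.6969 0.4487 0.4037] axis [0.5631 0.4308] handle rel 0.0035 -0.1136
[[0.63810717 0.35901697 0.076     ]
 [0.50488589 0.33340194 0.076     ]] [0.56118053 0.42352427]
foot [0.744 0.347 0.02 ] [0.747 0.355 0.017]
foot [0.501 0.314 0.02 ] [0.501 0.323 0.02 ]
foot [0.469 0.561 0.02 ] [ 0.473  0.578 -0.002]
```

Both pillar estimates put the handle 112–116 mm in front of the axis, and it should be 112. With the hard stop, that means the stage is home. I'll release and retreat, then press the button.

Run:
```python
from h import *
M=tmat(D(97.5),D(40)); t=M[:,0]
robot.set_gripper(.5); p=current_position()
robot.move_l(p-.13*t,v=.15)
go(M,[.53,.05,.28]); robot.set_gripper(0,20)
c,P=cloud("top"); save(c,"t13",(30,120,280,320),3)
px=c["pixels"].astype(int); U=np.arange(640)[None]; V=np.arange(480)[:,None]
for ce,s,l in blobs((px.sum(2)>600)&(U>215)&(U<250)&(V>290)&(V<320)): print(ce,s,ray(c,*ce,.058),np.nanmedian(P[l],0))
B=np.array([.4142,.2136])
for y in (0,90,-90,180):
    j=planner.inverse_kinematics(np.array([*B,.06]),down(D(y))); print(y,None if j is None else np.round(j,2))
print(current_clock())
```

```text
(np.float64(231.6), np.float64(303.6)) [227, 299, 11, 11, 91] [0.4148022  0.21391755 0.058     ] [0.41397051 0.21389593 0.05971111]
0 [ 0.42 -0.27  2.06 -0.    1.34  0.42]
90 [ 0.42 -0.27  2.06 -0.    1.34 -1.15]
-90 [ 0.42 -0.27  2.06 -0.    1.34  1.99]
180 [ 0.42 -0.27  2.06 -0.    1.34 -2.72]
67.7333
```

View pics/t13.png

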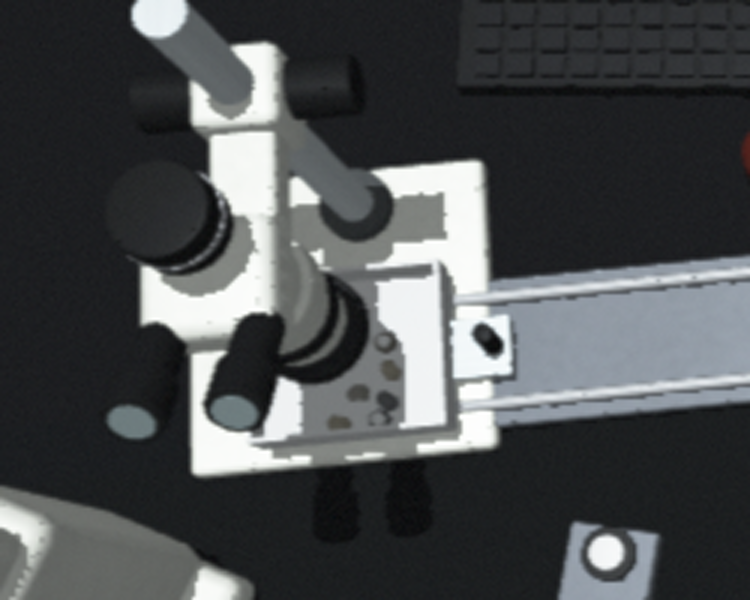

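The stage is home with the handle at crop (487,340), and the bed it uncovered is free of stones. One check of the whole scene before the button.

Run:
```python
from h import *
c,P=cloud("top"); save(c,"t14",(180,140,560,420),2)
```

```text
(no output)
```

View pics/t14.png

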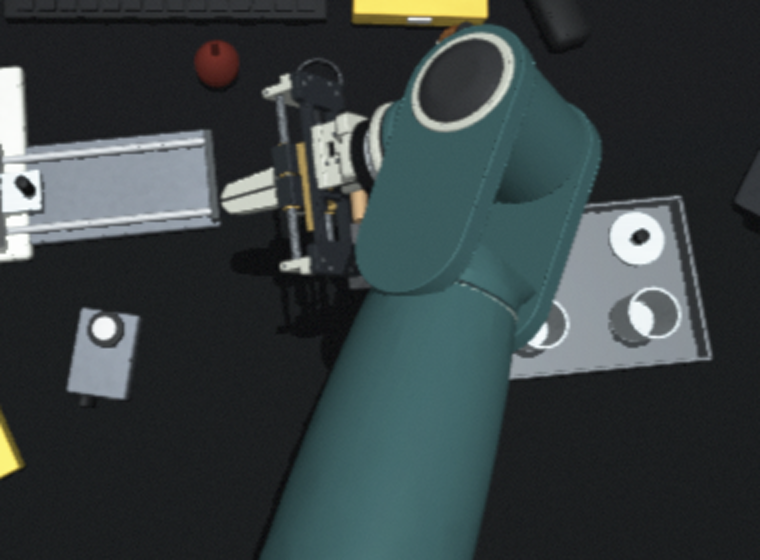

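The visible lid (637,238) and both tins (545,325 and 655,313) are in place. The other lid is hidden behind the arm. Pressing the button now.

Run:
```python
from h import *
B=np.array([.4142,.2138]); q=down(D(90))
robot.move_ptp(np.array([.45,.1,.2]),q)
robot.move_ptp(np.array([*B,.10]),q)
h=robot.move_l(np.array([*B,.048]),v=.03,stop_force=11); print(h,current_position(),current_ft_force().round(1))
robot.wait(.3); print(current_position(),current_ft_force().round(1))
c,P=cloud("side"); save(c,"s15")
robot.move_l(np.array([*B,.14]),v=.1)
robot.move_ptp(np.array([.42,.02,.3]),q)
c,P=cloud("side"); save(c,"s16")
c,P=cloud("top"); save(c,"t16")
print(current_clock())
```

```text
True [0.4141679  0.21380856 0.05418936] [-2.3 -0.5  8.8]
[0.41415985 0.21382546 0.05416026] [-2.8 -1.4  9.6]
75.7667
```

View pics/s15.png

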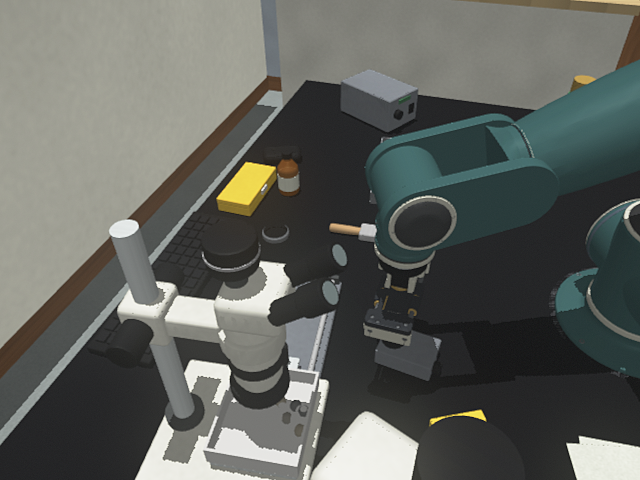

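View pics/s16.png

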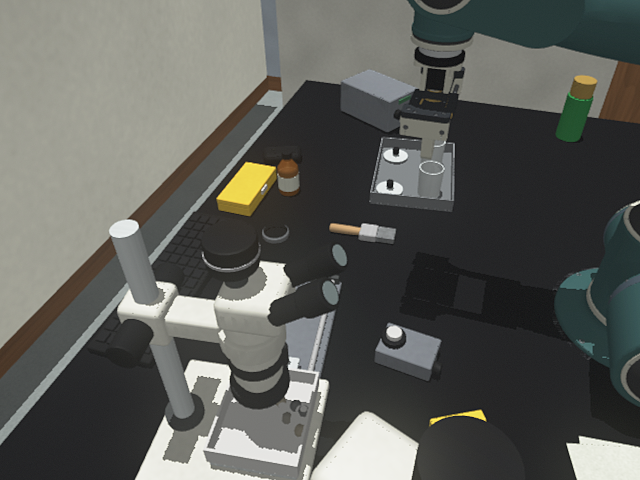

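View pics/t16.png

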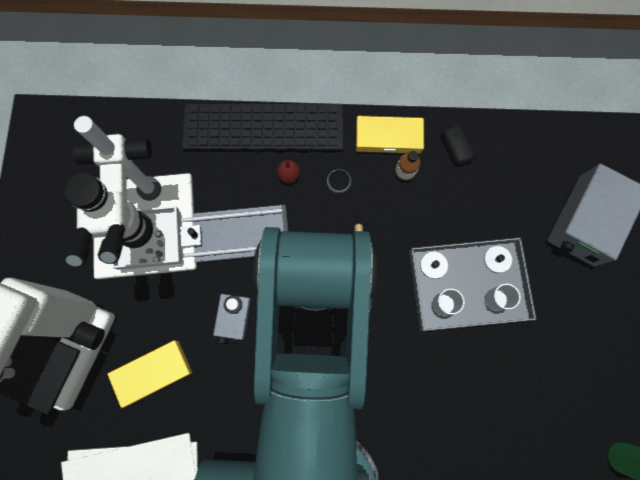

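The button bottomed out at 9.6 N (full press is about 5 N) and z≈0.054, against a top at 0.060. The lids and tins are in place in both views. Comparing the ring light before and after.

Run:
```python
import cv2,numpy as np
a=[cv2.imread(f"pics/{f}.png")[340:480,170:340] for f in("s10","s15","s16")]
cv2.imwrite("pics/z16.png",cv2.resize(np.hstack(a),None,fx=1.5,fy=1.5,interpolation=cv2.INTER_CUBIC))
d=cv2.absdiff(cv2.imread("pics/s15.png"),cv2.imread("pics/s16.png")).sum(2); print(d[300:480,150:340].max(), (d[300:480,150:340]>40).sum())
i=cv2.imread("pics/t16.png")[235:335,405:540]; j=cv2.imread("pics/t16.png")[190:290,80:215]
cv2.imwrite("pics/z17.png",cv2.resize(np.hstack([i,j]),None,fx=2.9,fy=2.9,interpolation=cv2.INTER_CUBIC))
```

```text
14 0
```

View pics/z16.png

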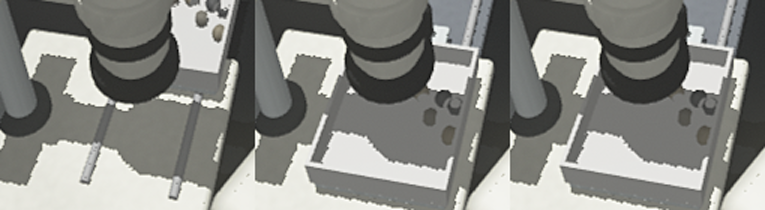

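View pics/z17.png

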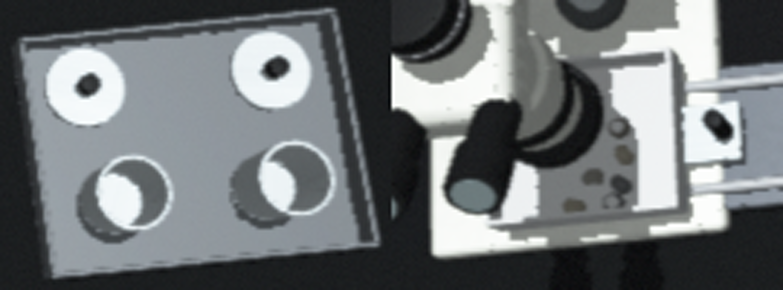

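Run:
```python
from station import *
robot.wait(.3); print(current_ft_force().round(1),current_clock()); robot.sign_off()
```

```text
[0.3 0.5 0.7] 76.0667
the job is handed in; nothing more can be done
```

I handed the job in at 76 s. All the steps were carried out in order, but the cameras could not confirm that the ring light came on.

- **Lids and tins:** both lids lie flat and both empty tins stand upright on the wash-up tray floor in the last pictures from both cameras.
- **Stones:** six stones are in the specimen tray, three poured from each tin. None missed, and I saw no stray on the bench, on the uncovered stage bed or in the tins. The far tin's stones overlapped in the picture before pouring, so its count of three rests on what came out.
- **Stage:** my first push stopped early at 77 mm because of side load on the handle, so I re-gripped and continued. It then stopped hard against 18 N after 0.202 m. My camera estimates put the handle 112–116 mm in front of the objective axis, where 112 mm is fully home. That fits a start reading of about 0.018, which I inferred.
- **Button:** pressed down about 6 mm, with 9.6 N held against the roughly 5 N it needs, then released. The light shows no visible change in the camera images, so this rests on the depth and force alone.
- **Other items:** the brush, dust cap, bottle and blower look unmoved. I noticed no contact with the microscope head and saw none of the tins or lids knocked aside. The gripper passed an estimated 1 cm from the blower during the stage push.

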